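# Unlock the eccentric cam and push the vial rack home to the reader

### The job

The vial-rack feeder is locked: its eccentric cam stands in the way of the carriage. With your fingertips, first push the cam's lever round, either way, until it points straight away from the carriage so that the cam's low point faces the carriage's roller; only then push the carriage forward by its upright rear plate until it is fully home. Grip and lift nothing, push gently, never press the carriage hard against a cam that still blocks it, and leave the rack sitting in the carriage and everything else on the bench where it is.

Things in the scene. Friction and masses are not known exactly. Their poses are not given: they have to be found in the camera images.
- feeder: Fixed grey base plate 350 x 130 x 8 mm on the table; origin on the table, on the track's centre line. +x is 'forward', from carriage to cam, roughly to the robot's left (within 0.45 rad); z up. The plate spans x -165 to +185 mm. A white reader box 60 x 45 mm, 46 mm high, stands at x -25, y -92 mm; guide rails flank the carriage, 16 mm high.
- carriage (a joint): Travel of the aluminium carriage along feeder +x, m: 0 = back (start), 0.0495 = fully home (firm rubber stop). About 3 N of friction; stays where left. A bar ahead of it ends in a steel roller (radius 8 mm, 12 to 24 mm high; its front at feeder x +42 mm at travel 0). The cam's high point stops the roller at about 0.021, the low point only beyond home.
- push_plate (a point): Centre of the rear face (facing feeder -x) of the carriage's upright rear plate, 38 mm above the table; plate 8 mm thick, 56 mm wide across the track, from 10 to 60 mm above the table. Push here towards feeder +x. The space behind it is free above the 8 mm base plate.
- carriage_floor (a point): Centre of the carriage's floor, 16 mm above the table, where the rack sits between low lips; it is 58 mm ahead of the push plate's rear face and moves with the carriage.
- cam (a joint): Turn of the steel eccentric cam, rad, counter-clockwise from above. 0 = lever and high point face the carriage (feeder -x); +3.14 or -3.14 = lever points forward (feeder +x), low point faces the roller. Range -3.5 to 3.5; starts in -2.1 to 2.1. Friction 0.25 N m (4 N at the pin); stays where left. Disc radius 26 mm, centre 15 mm off the axis towards the lever, 12 to 24 mm high.
- cam_axis (a point): Point on the cam's vertical axis, 12 mm above the table, at feeder x +105 mm, y 0.
- lever_pin (a point): Middle of the upright black round pin at the end of the cam's lever: diameter 14 mm, 58 mm from the cam's axis, this point 55 mm above the table, pin top at 75 mm. The flat lever below it is 14 mm wide, its top 32 mm above the table. Push the pin sideways along its circle.
- rack_mid (a point): The loose white vial rack 88 x 40 mm with eight capped vials, riding in the carriage (long side along the track); this point is 20 mm above its underside, the vial caps end 40 mm above its underside (56 mm above the table). It rides along; do not lift it.
- spare_rack_mid (a point): A like rack with three vials standing on the table beside the feeder; point 20 mm above its underside. Not to be moved.
- jar_mid (a point): Squat jar, diameter 48, height 60 mm; its point lies on its vertical axis, half-way up. Not to be moved.
- lone_vial_mid (a point): Single amber vial, diameter 22, height 46 mm, standing on the base plate beside the carriage; its point lies on its vertical axis, half-way up. Not to be moved.
- timer_mid (a point): Small white bench timer 60 x 45 x 18 mm; its point lies on its vertical axis, half-way up. Not to be moved.
- reagent_mid (a point): Reagent bottle, diameter 60, height 100 mm; its point lies on its vertical axis, half-way up. Not to be moved.
- beaker_mid (a point): Glass beaker, diameter 64, height 70 mm; its point lies on its vertical axis, half-way up. Not to be moved.
- dish_mid (a point): Flat round culture dish, diameter 93, height 14 mm; its point lies on its vertical axis, half-way up. Not to be moved.
Things that resemble listed ones, but are neither listed nor needed, are in the scene too. What is shaped like the part that bears rack_mid but yellow is not meant. Leave any green look-alike of the part that bears jar_mid alone.

How it is judged:
By the outcome, as a careful person would: the job done as asked, in the order asked, and still so for the second after the job is handed in, with the robot touching nothing.
It also fails if it takes over 64 s, if anything falls off the work surface, if the arm or the gripper's body presses on something with over 40 N, if the wrist force passes 120 N, or if a joint passes its speed limit or range.

### The arm

A 6-joint arm with a two-finger parallel gripper is mounted at the origin on the work surface. World frame = base frame: x ahead of the robot, y to its left, z up, the work surface at z = 0. Lengths are in m, angles in degrees, forces in N, time in s.
With the tool pointing down it reaches from about 0.275 to 0.85 m from the base axis. Payload 19 kg.
Tool frame: the origin (TCP) lies midway between the tips of the shut fingers; the grasp point (between the pads) lies 19 mm behind it; z points along the fingers, y is the line along which they close (so a half turn about z gives the same grasp; the last joint's range is limited). The gripper opens to 85 mm and grips with 20 to 120 N. Pads are 22 mm wide; open, the fingers measure 114 mm over their backs; the gripper's body (76 mm by 85 mm) begins 54 mm behind the grasp point. The pads swing forward as they close: fully open they stand 13 mm farther back than shut.
Start: joints at [-72.88, 8.623, 82.357, -0, 89.026, -7.678], TCP at [0.241, -0.522, 0.231] pointing down, gripper open.
Joint ranges: [-160.23, 160.23], [-39.13, 120.54], [6.94, 153.29], [-79.49, 259.48], [9.18, 160.14], [-161.06, 161.06]. Speed limits (degrees/s): [108.29, 108.29, 127.2, 172.46, 172.46, 172.46].

### API

Orientations are given as [roll, pitch, yaw] about the fixed x, y, z axes, in that order (R = Rz(yaw) Ry(pitch) Rx(roll)).
In Python, from station import env, sensors, optics gives the robot as it stands. Calls block until the motion is done:
- env.move_to(position, orientation): joint-space move of the TCP to a pose.
- env.servo_line(position, orientation=None, rate=0.15): straight line of the TCP; orientation=None keeps the orientation; rate is the mean speed in m/s.
- env.set_joints(angles): joint-space move.
- env.command_gripper(opening): opening from 0.0 (shut) to 1.0 (fully open); the grip force is fixed at half the most; returns when the fingers have stopped.
- env.pause(seconds).
- env.solve_ik(position, orientation): joint angles nearest the present ones, or None.
- sensors.state(): the state.
- optics.grab_frame(name): name is "side" or "top"; returns the picture (480x640x3 uint8, red, green, blue); there is no depth.
- optics.camera_params(name): a dict with "intrinsics" (3x3 intrinsics, pixels), "R" (3x3) and "t" (3): a world point X has camera coordinates R X + t. Camera axes: x right, y down, z forward; pixel columns grow to the right and rows downward; lengths in m; the calibration is good to about 2 mm. A picture is of the moment at which its call begins. camera_params takes no time and is no camera call.
A pose or a line that the arm cannot do raises env.MotionError and nothing moves.
- env.close_job(): hands the job in; it is judged then, once.
The state is a dict: "time": time; "joint_positions": joint angles; "joint_velocities": joint speeds; "tau": joint torques, N m; "tool_pos": TCP position; "tcp_rot": TCP orientation; "force": force on the tool from outside, world axes, zero at the start; "torque": the same for the moment, N m; "width": opening from 0.0 (shut) to 1.0 (fully open); "grasp_force": force on a finger pad.
Only numpy, scipy, OpenCV 4.12 (cv2) and the standard library are available. Lean on these libraries where they do the work, as an engineer would, in place of code of your own. Each camera call takes 0.05 s, during which the arm holds its last target. There are 200 camera calls.

## Working session

There is one attempt and no reset: what is moved stays moved. The work goes in short steps, each a Python script; the robot and the scene stay as the last script left them, time stands still between calls to the robot, and variables do not carry over. Pictures are saved under pics/ and viewed, at most 10 in all, crops included, and the job is handed in when it is done.

```bash
mkdir -p pics; python3 - <<'E'
from station import env,sensors,optics
import cv2
for n in("top","side"):
    cv2.imwrite(f"pics/{n}0.png",optics.grab_frame(n)[:,:,::-1]); p=optics.camera_params(n); print(n,p["intrinsics"],p["R"],p["t"])
s=sensors.state();print(s["time"],s["tool_pos"],s["tcp_rot"])
E
```

```text
top [[608.46490862   0.         315.70646059]
 [  0.         608.46490862 248.17368466]
 [  0.           0.           1.        ]] [[-6.77904441e-03 -9.99976962e-01 -3.46605478e-04]
 [-9.73950293e-01  6.68116890e-03 -2.26663161e-01]
 [ 2.26660255e-01 -1.19898313e-03 -9.73973147e-01]] [0.05634553 0.55768609 1.15042433]
side [[526.62412364   0.         329.61693382]
 [  0.         526.62412364 232.77825762]
 [  0.           0.           1.        ]] [[-0.91003    -0.41453577  0.00234494]
 [-0.29470263  0.64296146 -0.70693063]
 [ 0.29154033 -0.64401914 -0.707279  ]] [0.54632998 0.15372491 0.73056207]
0.1 [ 0.24106294 -0.52179745  0.2307443 ] [-1.79939076e+02 -6.13423735e-03  2.47957068e+01]
```

View pics/top0.png

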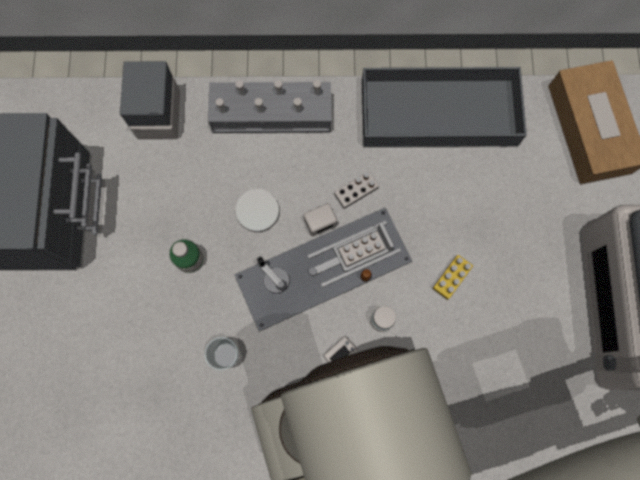

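View pics/side0.png

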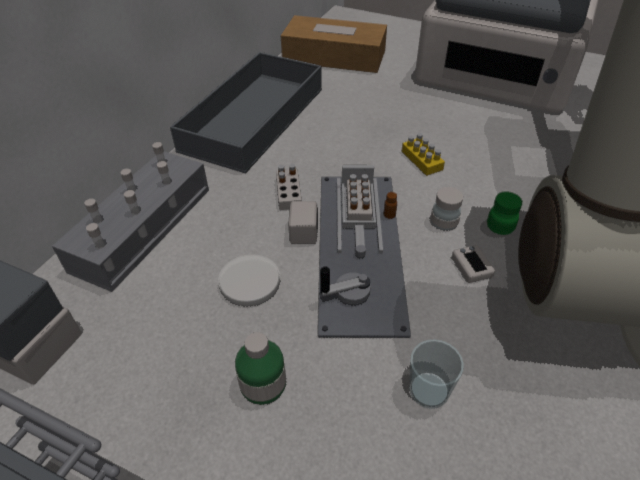

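Top view: the feeder plate has corner bolts at about (383,212), (407,260), (262,325) and (238,275). The black lever pin is at (261,261) and the cam axis near (284,286). The carriage with the white rack is at (362,250) and its rear plate at (388,237). Side view: pin at (325,280), cam at (355,288), rear plate at (358,172).

Possible mix-ups:
- **Rack:** the one in the carriage (362,250) is the target. The spare (357,190) and the yellow look-alike (453,277) are not.
- **Pin:** the black one at (261,261), not the plate bolts or the grey hub on the cam.
- **Jar:** white at (384,318); the green look-alike shows in the side view at (505,213).

```bash
cat > h.py <<'E'
import numpy as np,cv2
from station import env,sensors,optics
def ray(n,uv,z):
    p=optics.camera_params(n);K,R,t=(np.array(p[k]) for k in("intrinsics","R","t"))
    c=-R.T@t;d=R.T@np.linalg.solve(K,[uv[0],uv[1],1.]);return c+d*(z-c[2])/d[2]
def proj(n,X):
    p=optics.camera_params(n);q=np.array(p["intrinsics"])@(np.array(p["R"])@X+p["t"]);return q[:2]/q[2]
E
python3 - <<'E'
from h import *
im=cv2.imread("pics/top0.png");sd=cv2.imread("pics/side0.png")
hsv=cv2.cvtColor(im,cv2.COLOR_BGR2HSV);print(hsv[290,255],hsv[265,300],hsv[240,400],im[300,330],im[310,280])
for n,pts in (("top",[(383,212),(407,260),(262,325),(238,275)]),("side",[(326,179),(373,179),(404,328),(325,328)])):
    P=np.array([ray(n,p,.008)[:2] for p in pts]);(c,s,a)=cv2.minAreaRect((P*1000).astype(np.float32));print(n,P.round(3).tolist(),c,s,a)
def dark(img,x0,x1,y0,y1,th=30):
    m=(img[y0:y1,x0:x1].max(2)<th).astype(np.uint8);k,l,st,ce=cv2.connectedComponentsWithStats(m)
    for i in range(1,k):print(st[i]+[x0,y0,0,0,0],ce[i]+[x0,y0])
print("top");dark(im,230,420,205,330,40);print("side");dark(sd,310,412,170,335,40)
cv2.imwrite("pics/crop.png",np.hstack([cv2.resize(im[200:335,225:415],None,fx=2.1,fy=2.1*1.4,interpolation=2),cv2.resize(sd[155:340,305:415],(396,397))]) if 0 else np.hstack([cv2.resize(im[205:335,228:418],(560,383),interpolation=2),cv2.resize(sd[155:340,305:415],(228,383),interpolation=2)]))
E
```

```text
[113  10 105] [115  14 106] [105  10 106] [144 149 152] [104 100  98]
top [[0.649, -0.091], [0.545, -0.137], [0.412, 0.163], [0.515, 0.214]] (529.8683471679688, 38.16294860839844) (115.34722900390625, 332.7943420410156) 23.891860961914062
side [[0.648, -0.088], [0.569, -0.124], [0.41, 0.165], [0.511, 0.211]] (529.1942138671875, 38.9456787109375) (110.714111328125, 328.7722473144531) 24.583314895629883
top
[328 226   4   2   5] [329.4 226.4]
[321 228   6   3   6] [323.5 229. ]
[318 231   2   2   2] [318.5 231.5]
[259 258   6   8  28] [261.10714286 261.96428571]
side
[326 179   1   2   2] [326.  179.5]
[385 180   2   1   2] [385.5 180. ]
[364 207   1   1   1] [364. 207.]
[384 207  11  10  42] [387.30952381 212.76190476]
[390 211   1   1   1] [390. 211.]
[392 211   1   1   1] [392. 211.]
[320 267  10  27 231] [324.43722944 279.39393939]
[359 284  11   5  17] [364.05882353 286.47058824]
[321 294  17   7  58] [329.01724138 297.03448276]
[352 304   1   1   1] [352. 304.]
[403 327   1   1   1] [403. 327.]
[401 329   5   2   6] [402.83333333 329.66666667]
[324 330   2   1   2] [324.5 330. ]
```

View pics/crop.png

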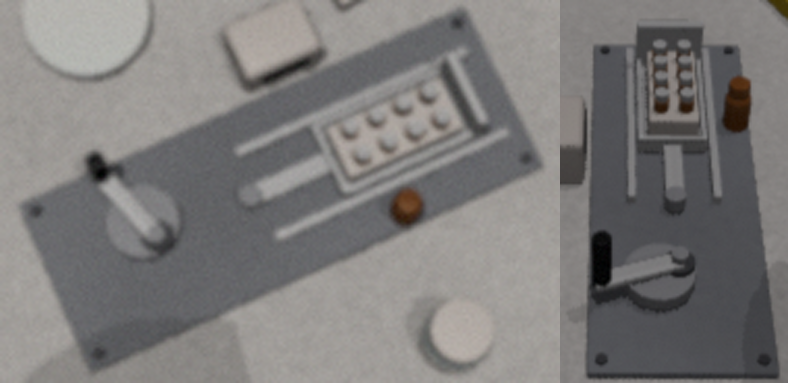

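The crop confirms the choice: black pin on the lever, at the far side and slightly forward of the cam; the carriage holds the white rack, and the amber vial stands beside it. Next I triangulate the pin and rear plate against the known sizes.

```bash
cat >> h.py <<'E'
C=np.array([.5296,.0385]);YAW=np.radians(113.95)
f=np.array([np.cos(YAW),np.sin(YAW)]);g=np.array([-f[1],f[0]])
O=C-.01*f;AX=O+.105*f
def feed(P):d=np.array(P)[:2]-O;return np.array([d@f,d@g])
def world(x,y):return O+x*f+y*g
def tri(ut,us):
    A=[];b=[]
    for n,uv in(("top",ut),("side",us)):
        c=ray(n,uv,.05);d=ray(n,uv,.1)-c;d/=np.linalg.norm(d);M=np.eye(3)-np.outer(d,d);A.append(M);b.append(M@c)
    return np.linalg.solve(sum(A),sum(b))
def pose(x,y,z,yawdeg):  # tool down; tool x axis along world yaw
    return [*world(x,y),z],[180,0,yawdeg]
E
python3 - <<'E'
from h import *
for z in(.055,.06,.065):print(z,"top",feed(ray("top",(261.1,262),z)),"side",feed(ray("side",(324.4,279.4),z)))
P=tri((261.1,262),(324.4,279.4));q=feed(P)-[.105,0];print("pin",P,q,np.hypot(*q),"cam deg",np.degrees(np.arctan2(-q[1],-q[0])))
print("axis hub z.032+ top",feed(ray("top",(281,284.5),.036)),"side",feed(ray("side",(364,283),.036)))
# rear plate top edge centre
print("plate",feed(ray("top",(387,236),.06)),feed(ray("side",(358,166),.06)))
print("roller front",feed(ray("top",(310,271),.024)))
for n,uv,z in(("reag",(185,254),.1),("dish",(258,210),.014),("beaker",(223,352),.035),("vial",(366,274),.05)):print(n,feed(ray("top",uv,z)))
for a,r in((60,.058),(180,.058)):
  for dy in(0,180):
    ph=np.radians(a);x=.105-r*np.cos(ph)-.018*np.sin(ph)*1
    print(a,dy,env.solve_ik(*pose(x,-r*np.sin(ph),.042,(np.degrees(YAW)+a-90+dy+180)%360-180)))
E
```

```text
0.055 top [ 0.12165921 -0.05278255] side [ 0.12647362 -0.05477481]
0.06 top [ 0.12167052 -0.05164129] side [ 0.13065744 -0.05468275]
0.065 top [ 0.12168183 -0.05050003] side [ 0.13484125 -0.05459069]
pin [0.53415371 0.1625899  0.04893907] [ 0.01655723 -0.0545346 ] 0.05699266951469934 cam deg 106.88879786725433
axis hub z.032+ top [0.1033034  0.00199622] side [0.1166661  0.00207655]
plate [-0.13016516  0.0036494 ] [-0.12548674 -0.00060164]
roller front [ 0.03784664 -0.00133379]
reag [ 0.24944933 -0.11759704]
dish [ 0.08339697 -0.16794246]
beaker [0.26105718 0.07801055]
vial [-0.05984504  0.05508722]
60 0 [ 2.89443757e+00  1.52477480e+01  9.73349822e+01 -2.54444375e-14
  6.74172699e+01  8.94443757e+00]
60 180 None
180 0 [  12.05017434    8.15529288  106.02351856    0.           65.82118856
 -101.89982566]
180 180 [ 1.20501743e+01  8.15529288e+00  1.06023519e+02 -2.54444375e-14
  6.58211886e+01  7.81001743e+01]
```

```bash
cat >> h.py <<'E'
def tip(a,off,z=.042,r=.058):
    p=np.radians(a);x,y=.105-r*np.cos(p)-off*np.sin(p),-r*np.sin(p)+off*np.cos(p)
    return pose(x,y,z,(np.degrees(YAW)+a-90+180)%360-180)
def F():s=sensors.state();return round(s["time"],2),feed(s["tool_pos"]).round(4).tolist(),np.round(s["force"],1).tolist()
E
python3 - <<'E'
from h import *
env.command_gripper(0.);print(F())
env.move_to(*tip(107,.045,.16));env.servo_line(*tip(107,.045));print(F())
env.servo_line(*tip(107,.024),rate=.06);print(F())
for a in range(107,168,6):
    env.servo_line(*tip(a,.018),rate=.06);r=F();print(a,r)
    if np.linalg.norm(r[2])>25:print("stop");break
cv2.imwrite("pics/top1.png",optics.grab_frame("top")[:,:,::-1]);s=optics.grab_frame("side")[:,:,::-1];cv2.imwrite("pics/side1.png",s)
cv2.imwrite("pics/c1.png",cv2.resize(s[150:350,240:460],(660,600)))
E
```

```text
(0.87, [-0.3851, 0.4911], [0.2, -0.0, 0.4])
(4.38, [0.0787, -0.0691], [-0.8, 0.5, 0.1])
(4.88, [0.0994, -0.0625], [0.0, -1.0, 0.4])
107 (5.13, [0.105, -0.0607], [0.6, -0.3, -0.1])
113 (5.39, [0.1111, -0.0604], [0.4, 0.3, 0.5])
119 (5.65, [0.1173, -0.0595], [0.2, 1.3, 0.4])
125 (5.91, [0.1235, -0.0578], [0.1, -0.3, 0.2])
131 (6.17, [0.1294, -0.0556], [0.0, 0.1, 0.2])
137 (6.42, [0.1351, -0.0527], [-0.6, -0.3, -0.4])
143 (6.68, [0.1405, -0.0493], [0.5, 0.7, 0.5])
149 (6.94, [0.1454, -0.0453], [0.3, 0.0, 0.0])
155 (7.2, [0.1499, -0.0409], [1.2, -0.3, -0.6])
161 (7.46, [0.1539, -0.0359], [0.1, 0.4, 0.0])
167 (7.72, [0.1574, -0.0306], [-0.2, -0.2, 0.8])
```

View pics/c1.png

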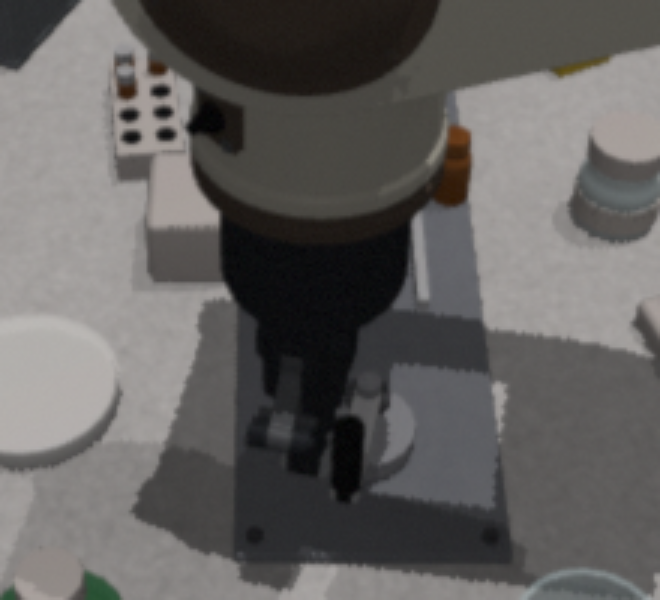

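The crop shows the pin pushed round nearly forward (full-image pixel about (356,303)), with the fingers beside it and nothing else touched. I'll finish the arc, back off and measure.

```bash
python3 - <<'E'
from h import *
for a in (173,178):
    env.servo_line(*tip(a,.018),rate=.05);print(a,F())
env.servo_line(*tip(178,.07),rate=.15)
env.servo_line(*tip(178,.07,.2),rate=.25)
env.move_to(*pose(-.19,0,.16,np.degrees(YAW)-180 if False else (np.degrees(YAW)+180)%360-180));print(F())
t=optics.grab_frame("top")[:,:,::-1];s=optics.grab_frame("side")[:,:,::-1];cv2.imwrite("pics/top2.png",t);cv2.imwrite("pics/side2.png",s)
cv2.imwrite("pics/c2.png",np.hstack([cv2.resize(t[200:335,225:415],(480,341)),cv2.resize(s[150:350,290:430],(239,341))]))
for n,im,(x0,x1,y0,y1) in(("top",t,(225,300,240,330)),("side",s,(330,395,270,325))):
    m=(im[y0:y1,x0:x1].max(2)<40).astype(np.uint8);k,l,st,ce=cv2.connectedComponentsWithStats(m)
    for i in range(1,k):
        if st[i][4]>8:print(n,st[i]+[x0,y0,0,0,0],ce[i]+[x0,y0])
print("expected",[proj(n,[*world(.163,0),.06]).round(1) for n in("top","side")])
E
```

```text
173 (8.09, [0.1603, -0.025], [0.5, -0.3, -0.3])
178 (8.35, [0.1623, -0.02], [-0.3, 0.1, 0.4])
(10.98, [-0.1891, -0.0004], [-0.5, 0.3, -0.0])
top [250 290   7   8  26] [253.26923077 293.73076923]
side [357 290  12  33 276] [363.14130435 304.81884058]
expected [array([252.1, 293.9]), array([364.6, 298.2])]
```

View pics/c2.png

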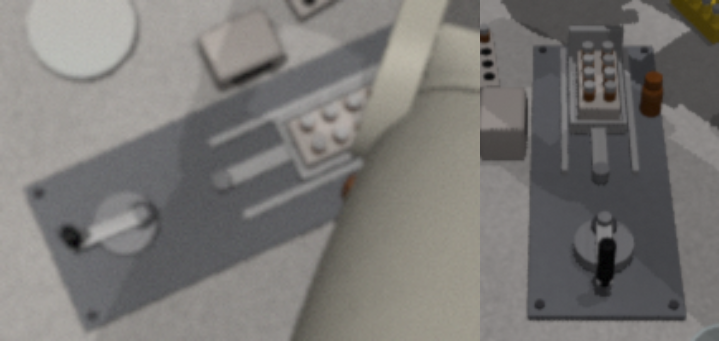

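The lever now points forward: pin at (253,294) in the top view and (363,305) in the side view. Next I measure the angle and the rear plate.

```bash
python3 - <<'E'
from h import *
P=tri((253.3,293.7),(363.1,304.8));q=feed(P)-[.105,0];print(P,q,np.hypot(*q),np.degrees(np.arctan2(-q[1],-q[0]))%360)
for z in(.05,.06):print(feed(ray("top",(253.3,293.7),z)),feed(ray("side",(363.1,304.8),z)))
s=cv2.imread("pics/side2.png")
# lever symmetry: hub vs pin in side view at their heights; rear plate corners
print("plate",[feed(ray("side",p,.06)).round(4) for p in((342,167),(373,167))])
E
```

```text
[0.46973577 0.17760591 0.04376692] [ 0.05643014 -0.00175862] 0.05645753426753211 178.21497648820915
[ 0.16105279 -0.00120804] [ 0.16643246 -0.0016501 ]
[0.16074618 0.00063405] [ 0.17403119 -0.00239294]
plate [array([-0.1223, -0.0284]), array([-0.123 ,  0.0253])]
```

```bash
python3 - <<'E'
from h import *
y=(np.degrees(YAW)+180)%360-180
env.servo_line(*pose(-.19,0,.03,y),rate=.12);print(F())
x=-.15;env.servo_line(*pose(x,0,.03,y),rate=.08);print(F())
while x<-.075:
    x+=.005 if x<-.096 else .001
    env.servo_line(*pose(x,0,.03,y),rate=.04);r=F();ff=np.dot(r[2][:2],f);print(round(x,4),r[0],r[1][0],ff.round(1))
    if ff<-12:break
s=optics.grab_frame("side")[:,:,::-1];cv2.imwrite("pics/side3.png",s);cv2.imwrite("pics/c3.png",cv2.resize(s[130:350,270:430],(436,600)))
E
```

```text
(12.32, [-0.1903, -0.0003], [0.6, 0.3, 0.3])
(12.97, [-0.1499, -0.0002], [1.4, -0.2, -0.2])
-0.145 13.24 -0.145 0.5
-0.14 13.52 -0.1398 -0.3
-0.135 13.79 -0.1346 0.1
-0.13 14.07 -0.1296 -1.0
-0.125 14.34 -0.1246 1.6
-0.12 14.62 -0.1196 0.2
-0.115 14.89 -0.1146 0.3
-0.11 15.17 -0.1096 0.4
-0.105 15.44 -0.1046 -0.1
-0.1 15.72 -0.0997 0.9
-0.095 15.99 -0.0952 -5.5
-0.094 16.24 -0.0952 -14.1
```

View pics/c3.png

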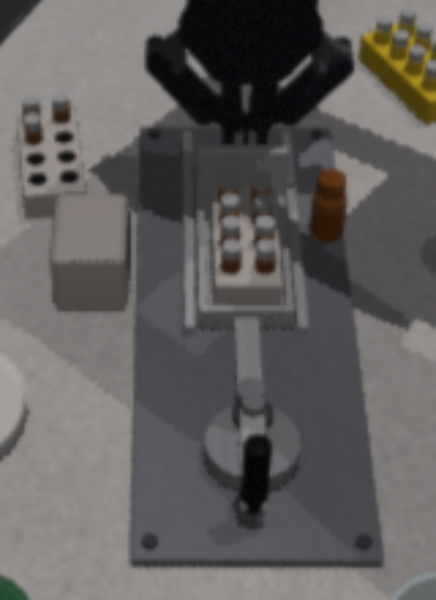

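The carriage met a firm stop at TCP x −95 mm. The rack is still seated and the lever still points forward. I'll measure the travel by comparing carriage features before and after.

```bash
python3 - <<'E'
from h import *
a=cv2.imread("pics/side2.png");b=cv2.imread("pics/side3.png")
def caps(im,y0,y1):
    h=cv2.cvtColor(im[y0:y1,335:385],cv2.COLOR_BGR2HSV);m=((h[:,:,1]>90)&((h[:,:,0]<20))).astype(np.uint8)
    k,l,st,ce=cv2.connectedComponentsWithStats(m);return [(st[i]+[335,y0,0,0,0]).tolist() for i in range(1,k) if st[i][4]>5]
print(caps(a,160,235),caps(b,180,260))
# column profile along the bar/front: vertical gradient at lip columns
for n,im in(("a",a),("b",b)):
    p=im[195:265,346:352].mean((1,2));print(n,np.round(p).astype(int).tolist())
p=lambda r,z:feed(ray("side",(349,r),z))[0].round(4)
print([(r,p(r,.02)) for r in(222,226,230,245,249,253)])
E
```

```text
[[351, 204, 6, 5, 26], [363, 204, 6, 5, 25], [384, 210, 1, 6, 6]] [[362, 200, 3, 3, 6], [352, 225, 6, 5, 25], [364, 225, 7, 5, 28]]
a [96, 90, 91, 97, 98, 94, 97, 94, 94, 89, 87, 81, 83, 90, 103, 114, 113, 104, 93, 80, 76, 77, 75, 70, 75, 94, 103, 81, 64, 64, 65, 63, 61, 50, 65, 72, 73, 73, 72, 72, 72, 72, 72, 72, 72, 72, 71, 71, 72, 72, 71, 71, 71, 70, 72, 71, 70, 70, 69, 70, 70, 70, 70, 70, 71, 70, 70, 70, 70, 71]
b [61, 59, 58, 58, 57, 53, 59, 64, 68, 80, 86, 87, 83, 82, 79, 87, 97, 98, 103, 107, 108, 108, 104, 91, 91, 101, 104, 108, 108, 110, 106, 100, 92, 93, 102, 109, 119, 117, 118, 106, 93, 83, 85, 87, 87, 88, 99, 123, 120, 87, 69, 68, 67, 66, 63, 62, 76, 83, 82, 80, 78, 75, 74, 74, 74, 75, 74, 74, 74, 75]
[(222, np.float64(-0.0267)), (226, np.float64(-0.0172)), (230, np.float64(-0.0079)), (245, np.float64(0.0259)), (249, np.float64(0.0346)), (253, np.float64(0.0432))]
```

The front lip moved from row 220.7 to 242.4, about 49.9 mm of travel. That matches fully home (49.5 mm). Now retreat, confirm and hand in.

```bash
python3 - <<'E'
from h import *
y=(np.degrees(YAW)+180)%360-180
env.servo_line(*pose(-.15,0,.03,y),rate=.06);env.servo_line(*pose(-.19,0,.2,y),rate=.2);env.pause(.3)
b=optics.grab_frame("side")[:,:,::-1];cv2.imwrite("pics/side4.png",b)
p=b[230:252,346:352].mean((1,2));print(230+p.argmax(),np.round(p).astype(int).tolist(),F())
m=(b[270:325,330:395].max(2)<40).astype(np.uint8);k,l,st,ce=cv2.connectedComponentsWithStats(m);print([ce[i]+[330,270] for i in range(1,k) if st[i][4]>100])
E
```

```text
231 [100, 104, 101, 102, 95, 86, 78, 80, 82, 82, 82, 89, 102, 99, 76, 64, 64, 63, 62, 59, 58, 66] (18.75, [-0.1898, 0.0], [-0.6, -1.0, 0.3])
[array([363.10791367, 304.92086331])]
```

View pics/side4.png

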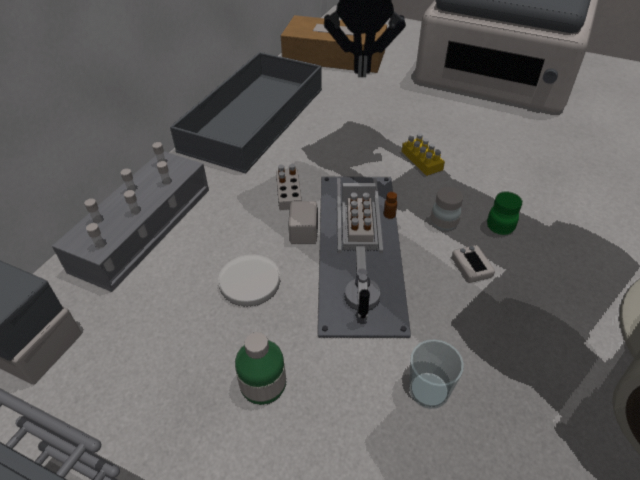

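The lip is still at row 242.4 and the pin at (363,305), so the carriage stayed home. All other objects are where they were, and the robot is clear.

```bash
python3 -c "
from station import env
print(env.close_job())"
```

```text
the job is handed in; nothing more can be done
None
```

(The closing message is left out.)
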